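Turn a row of culture vessels end for end

ROBOT

A 7-joint arm with a two-finger parallel gripper is mounted at the origin on the work surface. World frame = base frame: x ahead of the robot, y to its left, z up, the work surface at z = 0. Lengths are in m, angles in degrees, forces in N, time in s.
With the tool pointing down it reaches from about 0.35 to 0.9 m from the base axis. Payload 7.2 kg.
Tool frame: the origin (TCP) lies between the finger pads; the fingertips stand 11 mm ahead of it and the grasp point (between the pads) lies 8 mm behind it (r.tips_ahead is the distance from the TCP to the fingertips, in m); z points along the fingers, y is the line along which they close (so a half turn about z gives the same grasp; the last joint's range is limited). The gripper opens to 88 mm and grips with 3 to 60 N. Pads are 20 mm wide; open, the fingers measure 115 mm over their backs; the gripper's body (75 mm by 178 mm) begins 61 mm behind the grasp point.
Start: joints at [70.29, 23.554, -0.728, 91.456, 0.321, 64.991, -4.71], TCP at [0.17, -0.601, 0.234] pointing down, gripper open.
Joint ranges: [-169.25, 169.25], [-16.82, 113.86], [-84.01, 82.57], [7.8, 145.47], [-59.2, 239.2], [7.22, 106.19], [-163.78, 163.78]. Speed limits (degrees/s): [136.94, 136.94, 172.46, 172.46, 180, 180, 180].

INTERFACE

Orientations are given as a 3x3 rotation matrix whose columns are the frame's x, y, z axes.
In Python, from cell import r gives the robot as it stands. The module is installed in compiled form; this text tells all that it offers.
- The arm moves only by the tool step_arm, never from a script. Its argument "series" is one flat list of numbers, 6 for each row, row after row: the shift along the tool's x, y, z in m, then the turn, a rotation vector about the tool's x, y, z in rad. A call has exactly 10 rows; each row is the pose to reach, as a shift and turn from the pose commanded when the call began, along the tool's axes at that moment; what a row does not reach only later rows make up. A row lasts 1/8 s, in which the tool goes at most 62.5 mm and 10.7 degrees, less where a joint would pass 70% of its speed; a pose out of reach is approached as far as the arm can. A call with a gripper value outside its range is refused whole. "claw" is the opening, from 0 (shut) to 1 (fully open), set as the call begins (left out, the last holds). The fingers move at their own pace and stop on an object; "squeeze" is the grip in N (left out, the last holds). Time passes only in rows, so rows that repeat a pose let the fingers close, or fill a call up. It gives the time, the measured TCP pose, the force, the opening and the grip force at its end, in the units of the state.
- r.observe(): the state, without advancing time (a new reading comes with each control period).
- r.capture(name): name is "side" or "top" or "wrist"; returns a dict with "color" (400x640x3 uint8, blue, green, red), "fx", "fy", "cx", "cy" (pixels), "view" (4x4, takes a point from world to camera coordinates). Camera axes: x right, y up, looking along -z (the intrinsics and any distortion apply to the point x, -y, -z); pixel columns grow to the right and rows downward; lengths in m; the calibration is good to about 2 mm. A picture is of the moment at which its call begins. There is no depth.
- r.job_done(): hands the job in; it is judged then, once.
The state is a dict: "time": time; "joint_positions": joint angles; "dq": joint speeds; "joint_efforts": joint torques, N m; "eef_pos": TCP position; "orientation": TCP orientation; "force": force on the tool from outside, world axes, zero at the start; "wrist_torque": the same for the moment, N m; "grip_width": opening from 0.0 (shut) to 1.0 (fully open); "grip_force": force on a finger pad.
Only numpy, scipy, OpenCV 4.12 (cv2) and the standard library are available. Lean on these libraries where they do the work, as an engineer would, in place of code of your own. Each camera call takes 0.05 s, during which the arm holds its last target. There are 200 camera calls.

TASK

So that every plantlet gets its turn of the light, move the four culture vessels from the full rack to the empty rack in reverse order: the one at the handle end of the full rack goes to the plain end of the empty rack, the next one beside it, and so on, until the one from the plain end stands at the handle end. Stand each upright and flat on the floor about the middle of its bay, one vessel to a bay; keep the vessels upright all the way and set them down rather than dropping them.

Things in the scene. Friction and masses are not known exactly. Their poses are not given: they have to be found in the camera images.
- full_rack: Full rack (a dish and a vessel in each bay at the start; nearer or farther than the other): fixed aluminium rack, 100 (x) by 370 (y) mm, four bays in a row along y, centres at x = 0, y = -126, -42, 42, 126 mm. Each bay: 80 (y) by 92 (x) mm inside, floor 8 mm above the bench, ribs 4 mm thick with tops at 18 mm. Black handle arch, 55 mm high, at the +y end (y = 185 mm). Origin: middle of the row, on the bench; z up; yaw within 0.1 rad of the world's. 
- empty_rack: Empty rack (no dishes): fixed aluminium rack, 100 (x) by 370 (y) mm, four bays in a row along y, centres at x = 0, y = -126, -42, 42, 126 mm. Each bay: 80 (y) by 92 (x) mm inside, floor 8 mm above the bench, ribs 4 mm thick with tops at 18 mm. Black handle arch, 55 mm high, at the +y end (y = 185 mm). Origin: middle of the row, on the bench; z up; yaw within 0.1 rad of the world's. 
- tall_mid (a point): Tall round culture jar, clear glass with a white lid, sealed: a straight cylinder 50 mm across, 108 mm high, about 0.15 to 0.31 kg. Starts upright, centred on its dish to 6 mm. This point: on its axis, half-way up, 54 mm above its underside; z up its axis.
- short_mid (a point): Short wide round culture jar, clear glass with a white lid, sealed: a straight cylinder 60 mm across, 74 mm high, about 0.14 to 0.28 kg. Starts upright, centred on its dish to 6 mm. This point: on its axis, half-way up, 37 mm above its underside; z up its axis.
- square_mid (a point): Square culture box, clear plastic with a white lid, sealed: 52 by 52 mm, 88 mm high, straight sides along its x and y axes, which are within 0.15 rad of the rack's; about 0.14 to 0.28 kg. Starts upright, centred on its dish to 6 mm. This point: on its axis, half-way up, 44 mm above its underside; z up its axis.
- flask_mid (a point): Conical flask, clear glass with a white stopper: base 60 mm across, tapering from 10 to 60 mm above the underside to a straight neck (with stopper) 28 mm across that runs from 60 mm up to the top at 108 mm; about 0.14 to 0.28 kg. Grip it by the neck. Starts upright, centred on its dish to 6 mm. This point: on its axis, half-way up, 54 mm above its underside; z up its axis.
- dish_tall: Flat black rubber drip dish, fixed in the full rack, 72 mm across, 4 mm thick, top 12 mm above the bench: the one on which the tall round jar stands at the start. It stays behind and so marks that vessel's starting bay. Origin: centre of its underside. All four dishes look alike.
- dish_short: Flat black rubber drip dish, fixed in the full rack, 72 mm across, 4 mm thick, top 12 mm above the bench: the one on which the short wide jar stands at the start. It stays behind and so marks that vessel's starting bay. Origin: centre of its underside. All four dishes look alike.
- dish_square: Flat black rubber drip dish, fixed in the full rack, 72 mm across, 4 mm thick, top 12 mm above the bench: the one on which the square box stands at the start. It stays behind and so marks that vessel's starting bay. Origin: centre of its underside. All four dishes look alike.
- dish_flask: Flat black rubber drip dish, fixed in the full rack, 72 mm across, 4 mm thick, top 12 mm above the bench: the one on which the conical flask stands at the start. It stays behind and so marks that vessel's starting bay. Origin: centre of its underside. All four dishes look alike.
Things that resemble listed ones, but are neither listed nor needed, are in the scene too. Leave any blue or purple look-alike of the part that bears flask_mid alone.

How it is judged:
By the outcome, as a careful person would: the job done as asked, in the order asked, and still so for the second after the job is handed in, with the robot touching nothing.
It also fails if it takes over 102 s, if anything falls off the work surface, if the arm or the gripper's body presses on something with over 40 N, if the wrist force passes 120 N, or if a joint passes its speed limit or range.

## Working session

There is one attempt and no reset: what is moved stays moved. The work goes in short steps, Python scripts to look and compute and a tool call to move; the robot and the scene stay as the last step left them, time stands still between calls to the robot, and variables do not carry over. Pictures are saved under pics/ and viewed, at most 14 in all, crops included, and the job is handed in when it is done.

Besides the shell and the picture viewer there is one more tool, called after "Call:" by a JSON object that holds its "api" and its "payload", one argument or row to a line. step_arm: Moves the arm, as the interface text tells. Its arguments: {"type":"object","properties":{"series":{"type":"array","items":{"type":"number"}},"claw":{"type":"number"},"squeeze":{"type":"number"}},"required":["series"]}

```bash
mkdir -p pics
cat > h.py <<'E'
from cell import r
import numpy as np, cv2
def ray(c,u,v):
    V=np.array(c["view"]);R=V[:3,:3];t=V[:3,3]
    d=R.T@np.array([(u-c["cx"])/c["fx"],-(v-c["cy"])/c["fy"],-1]);o=-R.T@t
    return o,d
def hit(c,u,v,z):
    o,d=ray(c,u,v);return o+d*(z-o[2])/d[2]
def proj(c,p):
    V=np.array(c["view"]);q=V[:3,:3]@np.array(p)+V[:3,3]
    return np.array([c["cx"]+c["fx"]*q[0]/-q[2],c["cy"]-c["fy"]*q[1]/-q[2]])
E
python3 - <<'E'
from h import *
s=r.observe();print(s["eef_pos"],s["orientation"],s["grip_width"],s["time"],r.tips_ahead)
for n in("side","top","wrist"):
    c=r.capture(n);print(n,{k:v for k,v in c.items() if k not in("color","view")},hit(c,320,200,0),ray(c,0,0)[0])
    cv2.imwrite(f"pics/{n}0.png",c["color"])
E
```

```text
[ 0.17002473 -0.6009469   0.23281897] [[ 9.62209326e-01  2.72310376e-01 -5.21642134e-04]
 [ 2.72310857e-01 -9.62208201e-01  1.47467512e-03]
 [-1.00359003e-04 -1.56099497e-03 -9.99998777e-01]] 0.999580297118716 0.0 0.011
side {'fx': 393.4575890531127, 'fy': 393.4575890531127, 'cx': 318.2966595706216, 'cy': 199.0536512435225} [0.56299338 0.06235124 0.        ] [ 0.24691583 -0.54353804  0.53008563]
top {'fx': 477.5440942407174, 'fy': 477.5440942407174, 'cx': 313.13255372797283, 'cy': 203.58924921146777} [ 0.50840952 -0.0230241   0.        ] [0.34078336 0.00714299 0.87648741]
wrist {'fx': 287.5698469709251, 'fy': 287.5698469709251, 'cx': 323.65323691287637, 'cy': 199.0537846843598} [ 0.13939313 -0.60295736  0.        ] [ 0.23320957 -0.58258363  0.38362929]
```

View pics/side0.png

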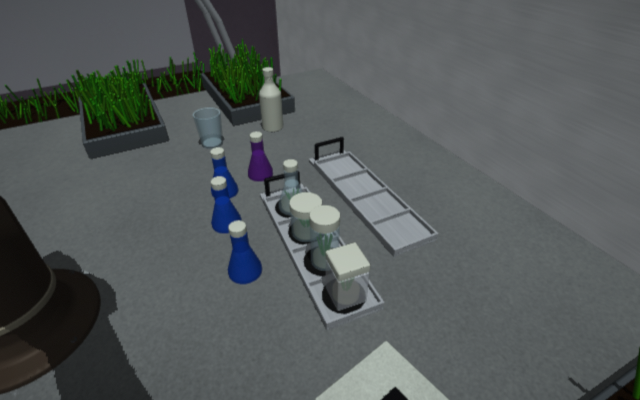

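View pics/top0.png

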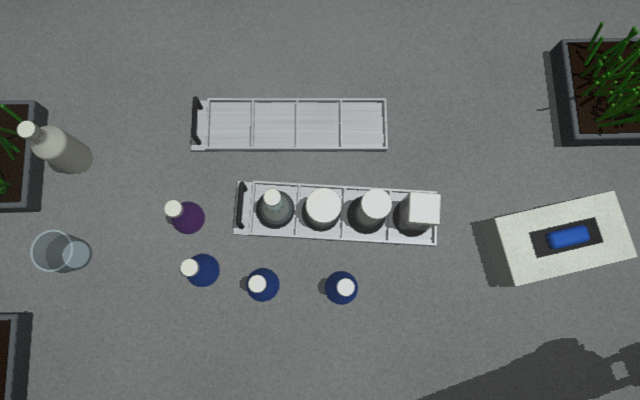

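The full rack is the nearer one, spanning about (235–438, 180–245) in the top view. From the handle end at the left it holds the flask (273,200), the short jar (322,205), the tall jar (372,208) and the square box (420,212). The empty rack is at (190–387, 97–152) with its handle at the left.

Flask look-alikes are purple (180,212) and blue (195,270), (260,285), (343,288). The glass tumbler (60,250) and the bottle (50,145) could also be mistaken for vessels. The clear flask I want is at (273,200).

Run:
```python
from h import *
c=r.capture("top");I=c["color"]
cv2.imwrite("pics/crop1.png",cv2.resize(I[90:250,185:445],None,fx=3,fy=3,interpolation=cv2.INTER_CUBIC))
g=I.min(2);hsv=cv2.cvtColor(I,cv2.COLOR_BGR2HSV)
# lids
m=((g>195)&(hsv[...,1]<60)).astype(np.uint8)
n,l,st,ce=cv2.connectedComponentsWithStats(m)
for i in range(1,n):
    if st[i,4]>60:
        print(st[i],ce[i],[np.round(hit(c,*ce[i],z),4) for z in(.086,.1,.12)])
for lo in(110,120,130,140):
    m=(g>lo).astype(np.uint8);m[:90]=0;m[160:]=0;m[:,:205]=0;m[:,395:]=0
    m=cv2.morphologyEx(m,cv2.MORPH_CLOSE,np.ones((7,7)))
    k=max(cv2.findContours(m,0,1)[0],key=cv2.contourArea)
    p=np.array([hit(c,*q[0],.018)[:2] for q in k]).astype(np.float32)
    print(lo,cv2.minAreaRect(p))
```

```text
[265 189  15  16 183] [271.85245902 196.78142077] [array([0.4996, 0.0609, 0.086 ]), array([0.4968, 0.06  , 0.1   ]), array([0.4927, 0.0586, 0.12  ])]
[307 188  34  34 895] [323.42234637 204.64357542] [array([ 0.4839, -0.0256,  0.086 ]), array([ 0.4813, -0.025 ,  0.1   ]), array([ 0.4777, -0.0242,  0.12  ])]
[362 189  30  29 660] [376.33787879 203.00151515] [array([ 0.4844, -0.1149,  0.086 ]), array([ 0.4818, -0.1128,  0.1   ]), array([ 0.4782, -0.1097,  0.12  ])]
[410 193  30  30 821] [424.56272838 207.45554202] [array([ 0.4746, -0.196 ,  0.086 ]), array([ 0.4722, -0.1924,  0.1   ]), array([ 0.4689, -0.1873,  0.12  ])]
[563 198  30  25 209] [576.40191388 209.37320574] [array([ 0.4646, -0.4537,  0.086 ]), array([ 0.4624, -0.4455,  0.1   ]), array([ 0.4593, -0.4339,  0.12  ])]
[165 201  15  15 158] [172.76582278 208.24050633] [array([0.4843, 0.2267, 0.086 ]), array([0.4817, 0.2228, 0.1   ]), array([0.4781, 0.2173, 0.12  ])]
[342 227  94  18 360] [398.21111111 239.49166667] [array([ 0.4217, -0.1482,  0.086 ]), array([ 0.4203, -0.1454,  0.1   ]), array([ 0.4182, -0.1415,  0.12  ])]
[517 
[... 508 characters left out ...]
055] [array([0.3562, 0.0874, 0.086 ]), array([0.3559, 0.0859, 0.1   ]), array([0.3555, 0.0839, 0.12  ])]
[338 279  16  16 199] [345.27135678 286.71356784] [array([ 0.3468, -0.0568,  0.086 ]), array([ 0.3467, -0.0557,  0.1   ]), array([ 0.3466, -0.0541,  0.12  ])]
110 ((0.6515272855758667, 0.011087074875831604), (0.3611021339893341, 0.13683940470218658), 88.72738647460938)
120 ((0.6519080400466919, 0.011179506778717041), (0.3597206175327301, 0.1367982029914856), 88.59713745117188)
130 ((0.6482146382331848, 0.01839660108089447), (0.3444969356060028, 0.11474478989839554), 89.13288879394531)
140 ((0.6542849540710449, 0.018586769700050354), (0.3446122705936432, 0.0992482528090477), 88.7119140625)
```

View pics/crop1.png

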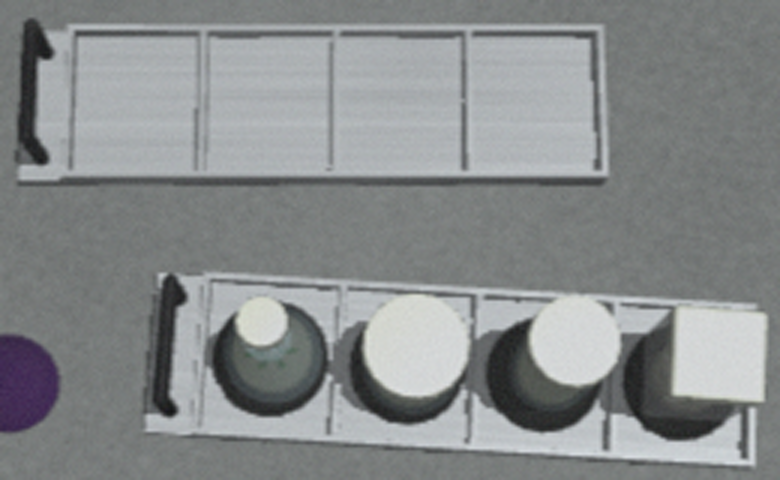

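In the crop, the clear flask's white stopper is at (262,322), next to the handle (170,345). The short, tall and square lids follow at (416,345), (575,340) and (718,355). The empty rack's rim corners are about (70,27), (605,27), (606,180) and (65,180).

Run:
```python
from h import *
from scipy.spatial.transform import Rotation as Ro
c=r.capture("top");I=c["color"];g=I.min(2)
def rack(cs):
    P=np.array([hit(c,185+(u-1)/3,90+(v-1)/3,.018)[:2] for u,v in cs]); TL,TR,BR,BL=P
    o=P.mean(0);y=(TL+BL-TR-BR);w=(TL-TR),(BL-BR),(TL-BL),(TR-BR)
    y/=np.linalg.norm(y);x=np.array([y[1],-y[0]])
    print("o",o.round(4),"yaw",np.arctan2(x[1],x[0]).round(4),[np.linalg.norm(a).round(4) for a in w])
    for b in(-.126,-.042,.042,.126):print("  bay",b,(o+b*y).round(4))
rack([(70,27),(605,27),(606,180),(65,180)])
rack([(207,274),(757,306),(755,465),(200,435)])
m=(g>195).astype(np.uint8)[185:230,405:445]
k=max(cv2.findContours(m,0,1)[0],key=cv2.contourArea)
print(cv2.minAreaRect(np.array([hit(c,q[0][0]+405,q[0][1]+185,.1)[:2] for q in k]).astype(np.float32)))
s=r.observe();R=np.array(s["orientation"]);p=np.array(s["eef_pos"]);print(s["time"])
# go above square: tool x along world -? options
for a in(0.,np.pi):
    T=np.array([[0,1,0],[1,0,0],[0,0,-1.]])@Ro.from_euler('z',a).as_matrix()
    print(a,Ro.from_matrix(R.T@T).as_rotvec(), R.T@(np.array([.472,-.192,.28])-p))
```

```text
o [0.6521 0.0162] yaw -0.0233 [np.float64(0.3395), np.float64(0.3364), np.float64(0.1006), np.float64(0.1012)]
  bay -0.126 [ 0.6491 -0.1097]
  bay -0.042 [ 0.6511 -0.0257]
  bay 0.042 [0.6531 0.0582]
  bay 0.126 [0.655  0.1422]
o [ 0.4802 -0.0666] yaw -0.083 [np.float64(0.3384), np.float64(0.3345), np.float64(0.0993), np.float64(0.098)]
  bay -0.126 [ 0.4697 -0.1922]
  bay -0.042 [ 0.4767 -0.1085]
  bay 0.042 [ 0.4837 -0.0248]
  bay 0.126 [0.4906 0.0589]
((0.472237765789032, -0.1924130618572235), (0.047873541712760925, 0.048089005053043365), 84.36520385742188)
0.25
0.0 [-6.32767696e-04 -3.97076130e-04 -1.29497487e+00] [ 0.40190964 -0.31154419 -0.0465328 ]
3.141592653589793 [-4.28206552e-04  6.82376133e-04  1.84661765e+00] [ 0.40190964 -0.31154419 -0.0465328 ]
```

The rack sizes match the description and the lids sit at the bay centres. In the crop (718,355) is the square lid and (262,322) the clear flask's stopper; neither is blue or purple. I'll go above the square box first.

Call:
{"api": "step_arm", "payload": {
  "series": [0.045,-0.035,-0.004,0,0,-0.135,0.09,-0.07,-0.008,0,0,-0.27,0.134,-0.104,-0.012,0,0,-0.403,0.179,-0.138,-0.016,0,0,-0.538,0.223,-0.173,-0.02,0,0,-0.672,0.268,-0.207,-0.025,0,0,-0.807,0.313,-0.242,-0.029,0,0,-0.941,0.357,-0.277,-0.033,0,0,-1.076,0.402,-0.311,-0.037,0,0,-1.21,0.402,-0.311,-0.037,0,0,-1.21],
  "claw": 1,
  "squeeze": 30
}}

```text
time: 1.5
eef_pos: [0.4747, -0.1883, 0.2711]
orientation: [[0.076, 0.997, 0.002], [0.997, -0.076, 0.001], [0.002, 0.002, -1.0]]
force: [-1.2, -0.9, -0.1]
grip_width: 1.002
grip_force: 0.0
```

```bash
cat > st.py <<'E'
import sys
from h import *
# prints tool-frame shift and turn to world x y z yaw (yaw of rack)
s=r.observe();R=np.array(s["orientation"]);p=np.array(s["eef_pos"])
from scipy.spatial.transform import Rotation as Ro
def go(x,y,z,w):
    cw,sw=np.cos(w),np.sin(w)
    T=np.array([[-sw,cw,0],[cw,sw,0],[0,0,-1.]])
    print("shift",(R.T@(np.array([x,y,z])-p)).round(4),"turn",Ro.from_matrix(R.T@T).as_rotvec().round(4))
print(round(s["time"],2),p.round(4),"yaw",round(float(np.arctan2(R[1,1],R[0,1])),4),"F",np.round(s["force"],1),s["grip_width"],s["grip_force"])
a=list(map(float,sys.argv[1:]))
for i in range(0,len(a),4):go(*a[i:i+4])
E
python3 st.py .472 -.192 .06 -.09
python3 - <<'E'
from h import *
c=r.capture("wrist");cv2.imwrite("pics/w1.png",c["color"])
for P in([.472,-.1924,.1],[.4782,-.1097,.12],[.4697,-.1922,.012]):print(proj(c,P))
E
```

```text
1.5 [ 0.4747 -0.1883  0.2711] yaw -0.0762 F [-1.2 -0.9 -0.1] 1.002499563254966 0.0
shift [-0.0043 -0.0028  0.2111] turn [ 0.0017 -0.0016  0.0138]
[320.84239655 191.74668087]
[320.338464   115.65745575]
[319.66594178 178.74836427]
```

View pics/w1.png

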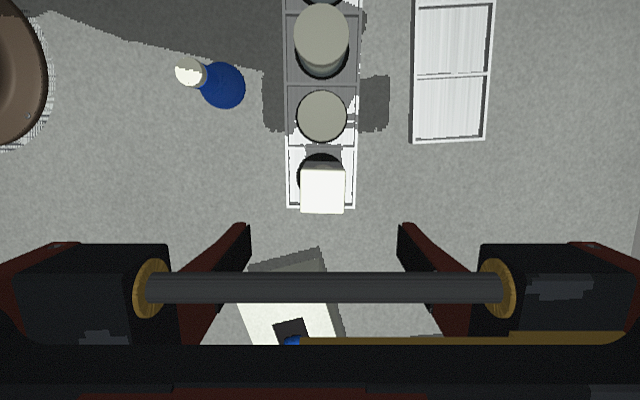

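The wrist view shows the box lid at (323,188), where I predicted (321,192), so it agrees within 3–4 mm. Descend.

Call:
{"api": "step_arm", "payload": {
  "series": [0,0,0.04,0,0,0,0,0,0.08,0,0,0.005,0,0,0.11,0,0,0.01,0,0,0.14,0,0,0.01,0,0,0.165,0,0,0.01,0,0,0.185,0,0,0.01,0,0,0.2,0,0,0.01,0,0,0.21,0,0,0.01,0,0,0.21,0,0,0.01,0,0,0.21,0,0,0.01]
}}

```text
time: 2.8
eef_pos: [0.4727, -0.1929, 0.0612]
orientation: [[0.095, 0.995, 0.001], [0.995, -0.095, -0.0], [-0.0, 0.001, -1.0]]
force: [0.6, -0.5, 0.5]
grip_width: 0.999
grip_force: 0.0
```

Call:
{"api": "step_arm", "payload": {
  "series": [0,0,0,0,0,0,0,0,0,0,0,0,0,0,0,0,0,0,0,0,0,0,0,0,0,0,0,0,0,0,0,0,0,0,0,0,0,0,0,0,0,0,0,0,0,0,0,0,0,0,0,0,0,0,0,0,0,0,0,0],
  "claw": 0
}}

```text
time: 4.05
eef_pos: [0.4724, -0.1927, 0.0608]
orientation: [[0.095, 0.995, 0.0], [0.995, -0.095, -0.0], [-0.0, 0.0, -1.0]]
force: [0.7, 0.3, 3.0]
grip_width: 0.588
grip_force: 30.0
```

```bash
python3 st.py .472 -.192 .21 -.09 .655 .142 .21 -.023 .655 .142 .057 -.023
```

```text
4.05 [ 0.4724 -0.1927  0.0608] yaw -0.095 F [0.7 0.3 3. ] 0.5881115051236023 29.95392143726349
shift [ 0.0006 -0.0004 -0.1492] turn [ 0.0002  0.0001 -0.005 ]
shift [ 0.3505  0.15   -0.1492] turn [ 0.0002  0.0001 -0.072 ]
shift [0.3505 0.15   0.0038] turn [ 0.0002  0.0001 -0.072 ]
```

Call:
{"api": "step_arm", "payload": {
  "series": [0,0,-0.03,0,0,0,0,0,-0.07,0,0,0,0,0,-0.11,0,0,0,0.01,0.004,-0.14,0,0,0,0.04,0.017,-0.15,0,0,0,0.085,0.036,-0.15,0,0,0,0.13,0.056,-0.15,0,0,0,0.175,0.075,-0.15,0,0,0,0.22,0.094,-0.15,0,0,0,0.26,0.111,-0.15,0,0,0]
}}

```text
time: 5.3
eef_pos: [0.6076, 0.0572, 0.2099]
orientation: [[0.094, 0.996, -0.001], [0.996, -0.094, -0.0], [-0.0, -0.001, -1.0]]
force: [0.4, 0.7, -1.7]
grip_width: 0.592
grip_force: 30.0
```

Call:
{"api": "step_arm", "payload": {
  "series": [0.04,0.017,0,0,0,-0.02,0.07,0.03,0,0,0,-0.05,0.0905,0.039,0.01,0,0,-0.072,0.0905,0.039,0.04,0,0,-0.072,0.0905,0.039,0.07,0,0,-0.072,0.0905,0.039,0.1,0,0,-0.072,0.0905,0.039,0.12,0,0,-0.072,0.0905,0.039,0.13,0,0,-0.072,0.0905,0.039,0.135,0,0,-0.072,0.0905,0.039,0.135,0,0,-0.072]
}}

```text
time: 6.55
eef_pos: [0.6552, 0.1421, 0.0761]
orientation: [[0.023, 1.0, 0.001], [1.0, -0.023, 0.0], [0.0, 0.001, -1.0]]
force: [-0.4, 0.2, -0.8]
grip_width: 0.593
grip_force: 30.0
```

```bash
python3 st.py .655 .142 .057 -.023
python3 - <<'E'
from h import *
c=r.capture("side");cv2.imwrite("pics/s1.png",cv2.resize(c["color"][100:300,240:480],None,fx=3,fy=3))
E
```

```text
6.55 [0.6552 0.1421 0.0761] yaw -0.0231 F [-0.4  0.2 -0.8] 0.5927589630369787 29.953438639640808
shift [-0.0001 -0.0002  0.0191] turn [ 0.0006 -0.0002 -0.0001]
```

View pics/s1.png

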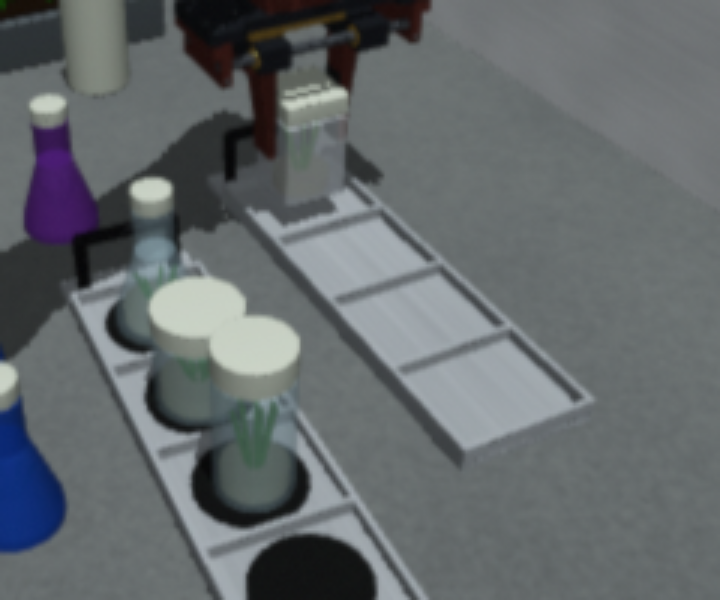

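The box hangs upright in the jaws at crop (312,150), over the handle-end bay of the empty rack. Lower it slowly.

Call:
{"api": "step_arm", "payload": {
  "series": [0,0,0.005,0,0,0,0,0,0.009,0,0,0,0,0,0.012,0,0,0,0,0,0.0145,0,0,0,0,0,0.0165,0,0,0,0,0,0.018,0,0,0,0,0,0.019,0,0,0,0,0,0.0195,0,0,0,0,0,0.0195,0,0,0,0,0,0.0195,0,0,0]
}}

```text
time: 7.85
eef_pos: [0.6549, 0.1421, 0.0568]
orientation: [[0.023, 1.0, 0.0], [1.0, -0.023, -0.0], [-0.0, 0.0, -1.0]]
force: [-1.9, -0.8, 5.3]
grip_width: 0.59
grip_force: 30.0
```

Call:
{"api": "step_arm", "payload": {
  "series": [0,0,0,0,0,0,0,0,0,0,0,0,0,0,0,0,0,0,0,0,0,0,0,0,0,0,-0.02,0,0,0,0,0,-0.05,0,0,0,0,0,-0.09,0,0,0,0,0,-0.13,0,0,0,0,0,-0.16,0,0,0,0,0,-0.16,0,0,0],
  "claw": 1
}}

```text
time: 9.1
eef_pos: [0.6562, 0.1429, 0.2206]
orientation: [[0.023, 1.0, 0.006], [1.0, -0.023, 0.002], [0.002, 0.006, -1.0]]
force: [-0.4, 1.0, -0.2]
grip_width: 1.001
grip_force: 0.0
```

```bash
python3 st.py .478 -.1097 .215 -.083
```

```text
9.1 [0.6562 0.1429 0.2206] yaw -0.023 F [-0.4  1.  -0.2] 1.0010917391238603 0.0
shift [-0.2566 -0.1724  0.0041] turn [ 0.0061 -0.0019  0.0601]
```

Call:
{"api": "step_arm", "payload": {
  "series": [-0.03,-0.02,0,0,0,0.01,-0.075,-0.05,0,0,0,0.02,-0.12,-0.08,0,0,0,0.03,-0.165,-0.11,0,0,0,0.04,-0.205,-0.137,0,0,0,0.05,-0.235,-0.157,0,0,0,0.06,-0.256,-0.171,0,0,0,0.06,-0.256,-0.171,0.02,0,0,0.06,-0.256,-0.171,0.045,0,0,0.06,-0.256,-0.171,0.06,0,0,0.06]
}}

```text
time: 10.35
eef_pos: [0.4772, -0.1099, 0.155]
orientation: [[0.083, 0.997, -0.002], [0.997, -0.083, 0.0], [0.0, -0.002, -1.0]]
force: [-0.4, 0.1, -0.6]
grip_width: 1.002
grip_force: 0.0
```

```bash
python3 st.py .478 -.1097 .064 -.083
```

```text
10.35 [ 0.4772 -0.1099  0.155 ] yaw -0.083 F [-0.4  0.1 -0.6] 1.0015596190751639 0.0
shift [0.0003 0.0009 0.091 ] turn [-0.0015 -0.0001 -0.    ]
```

Call:
{"api": "step_arm", "payload": {
  "series": [0,0,0.02,0,0,0,0,0,0.04,0,0,0,0,0,0.06,0,0,0,0,0,0.075,0,0,0,0,0,0.085,0,0,0,0,0,0.092,0,0,0,0,0,0.093,0,0,0,0,0,0.093,0,0,0,0,0,0.093,0,0,0,0,0,0.093,0,0,0]
}}

```text
time: 11.6
eef_pos: [0.4782, -0.11, 0.0634]
orientation: [[0.083, 0.997, 0.001], [0.997, -0.083, -0.0], [-0.0, 0.001, -1.0]]
force: [0.6, 0.3, -0.5]
grip_width: 1.003
grip_force: 0.0
```

Call:
{"api": "step_arm", "payload": {
  "series": [0,0,0,0,0,0,0,0,0,0,0,0,0,0,0,0,0,0,0,0,0,0,0,0,0,0,0,0,0,0,0,0,0,0,0,0,0,0,0,0,0,0,0,0,0,0,0,0,0,0,0,0,0,0,0,0,0,0,0,0],
  "claw": 0
}}

```text
time: 12.85
eef_pos: [0.4781, -0.11, 0.0632]
orientation: [[0.083, 0.997, 0.0], [0.997, -0.083, -0.0], [-0.0, 0.0, -1.0]]
force: [0.7, 0.2, -0.8]
grip_width: 0.565
grip_force: 30.0
```

```bash
python3 st.py .6531 .0582 .06 -.023
```

```text
12.85 [ 0.4781 -0.11    0.0632] yaw -0.083 F [ 0.7  0.2 -0.8] 0.5649969772981915 29.993918538093567
shift [0.1821 0.1605 0.0032] turn [ 0.0001  0.0001 -0.06  ]
```

Call:
{"api": "step_arm", "payload": {
  "series": [0,0,-0.03,0,0,0,0,0,-0.065,0,0,0,0,0,-0.1,0,0,0,0.01,0.009,-0.125,0,0,0,0.035,0.031,-0.14,0,0,0,0.065,0.057,-0.14,0,0,0,0.1,0.088,-0.14,0,0,0,0.135,0.119,-0.14,0,0,0,0.165,0.145,-0.14,0,0,0,0.182,0.16,-0.14,0,0,0]
}}

```text
time: 14.1
eef_pos: [0.6527, 0.0602, 0.2019]
orientation: [[0.081, 0.997, -0.002], [0.997, -0.081, 0.001], [0.0, -0.002, -1.0]]
force: [-0.9, 0.3, -2.6]
grip_width: 0.569
grip_force: 30.0
```

Call:
{"api": "step_arm", "payload": {
  "series": [0,0,0.005,0,0,-0.03,0,0,0.03,0,0,-0.06,0,0,0.06,0,0,-0.06,0,0,0.09,0,0,-0.06,0,0,0.11,0,0,-0.06,0,0,0.122,0,0,-0.06,0,0,0.13,0,0,-0.06,0,0,0.134,0,0,-0.06,0,0,0.136,0,0,-0.06,0,0,0.136,0,0,-0.06]
}}

```text
time: 15.35
eef_pos: [0.6528, 0.0582, 0.0675]
orientation: [[0.023, 1.0, 0.001], [1.0, -0.023, -0.0], [-0.0, 0.001, -1.0]]
force: [-0.1, 0.2, -3.0]
grip_width: 0.566
grip_force: 30.0
```

```bash
python3 st.py .6531 .0582 .0592 -.023
python3 - <<'E'
from h import *
c=r.capture("side");cv2.imwrite("pics/s2.png",cv2.resize(c["color"][100:300,240:480],None,fx=3,fy=3))
E
```

```text
15.35 [0.6528 0.0582 0.0675] yaw -0.0229 F [-0.1  0.2 -3. ] 0.566373436542817 29.993876516819
shift [0.     0.0003 0.0083] turn [0.0006 0.     0.0001]
```

View pics/s2.png

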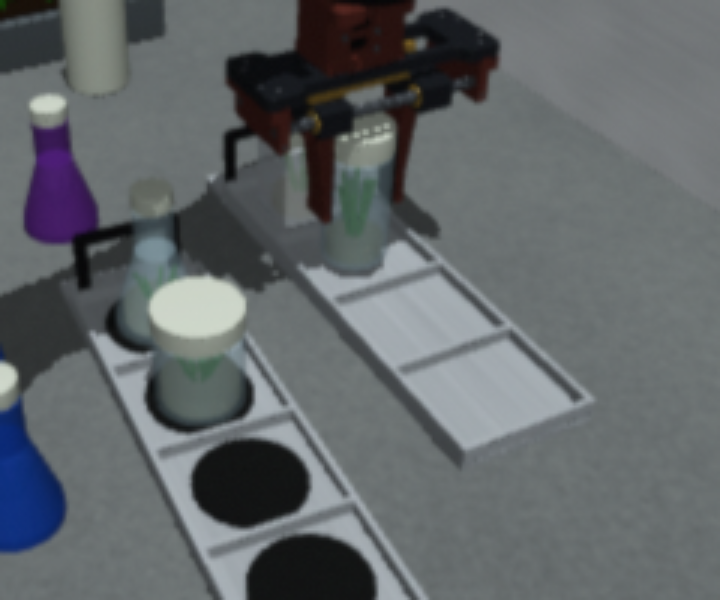

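The tall jar is upright at crop (357,195), over the second bay from the handle. The box stands behind it at (297,180). Lower and release.

Call:
{"api": "step_arm", "payload": {
  "series": [0,0,0.002,0,0,0,0,0,0.004,0,0,0,0,0,0.005,0,0,0,0,0,0.006,0,0,0,0,0,0.007,0,0,0,0,0,0.008,0,0,0,0,0,0.0085,0,0,0,0,0,0.0085,0,0,0,0,0,0.0085,0,0,0,0,0,0.0085,0,0,0]
}}

```text
time: 16.65
eef_pos: [0.6526, 0.0581, 0.0592]
orientation: [[0.023, 1.0, 0.0], [1.0, -0.023, -0.0], [-0.0, 0.0, -1.0]]
force: [-2.8, -0.6, 5.0]
grip_width: 0.564
grip_force: 30.0
```

Call:
{"api": "step_arm", "payload": {
  "series": [0,0,0,0,0,0,0,0,0,0,0,0,0,0,0,0,0,0,0,0,0,0,0,0,0,0,-0.02,0,0,0,0,0,-0.05,0,0,0,0,0,-0.09,0,0,0,0,0,-0.125,0,0,0,0,0,-0.14,0,0,0,0,0,-0.14,0,0,0],
  "claw": 1
}}

```text
time: 17.9
eef_pos: [0.653, 0.0582, 0.1999]
orientation: [[0.023, 1.0, 0.002], [1.0, -0.023, 0.0], [0.0, 0.002, -1.0]]
force: [0.0, 0.6, -1.1]
grip_width: 1.001
grip_force: 0.0
```

```bash
python3 st.py .4839 -.0256 .11 -.083
```

```text
17.9 [0.653  0.0582 0.1999] yaw -0.0231 F [ 0.   0.6 -1.1] 1.0014282495761009 0.0
shift [-0.0877 -0.1673  0.0895] turn [ 0.0021 -0.0001  0.0599]
```

Call:
{"api": "step_arm", "payload": {
  "series": [-0.015,-0.028,0,0,0,0.01,-0.035,-0.067,0,0,0,0.02,-0.055,-0.105,0,0,0,0.04,-0.073,-0.14,0,0,0,0.06,-0.088,-0.167,0.005,0,0,0.06,-0.088,-0.167,0.03,0,0,0.06,-0.088,-0.167,0.055,0,0,0.06,-0.088,-0.167,0.075,0,0,0.06,-0.088,-0.167,0.08,0,0,0.06,-0.088,-0.167,0.08,0,0,0.06]
}}

```text
time: 19.15
eef_pos: [0.4831, -0.0259, 0.1181]
orientation: [[0.083, 0.997, -0.001], [0.997, -0.083, 0.0], [0.0, -0.001, -1.0]]
force: [0.0, 0.3, -0.2]
grip_width: 1.004
grip_force: 0.0
```

```bash
python3 st.py .4839 -.0256 .046 -.083
```

```text
19.15 [ 0.4831 -0.0259  0.1181] yaw -0.0828 F [ 0.   0.3 -0.2] 1.004093533309373 0.0
shift [0.0003 0.0008 0.0721] turn [-0.0015 -0.0002  0.0002]
```

Call:
{"api": "step_arm", "payload": {
  "series": [0,0,0.015,0,0,0,0,0,0.03,0,0,0,0,0,0.045,0,0,0,0,0,0.058,0,0,0,0,0,0.067,0,0,0,0,0,0.072,0,0,0,0,0,0.073,0,0,0,0,0,0.073,0,0,0,0,0,0.073,0,0,0,0,0,0.073,0,0,0]
}}

```text
time: 20.4
eef_pos: [0.4838, -0.0261, 0.0459]
orientation: [[0.083, 0.997, 0.001], [0.997, -0.083, -0.0], [-0.0, 0.001, -1.0]]
force: [-0.7, 0.2, -0.0]
grip_width: 0.999
grip_force: 0.0
```

Call:
{"api": "step_arm", "payload": {
  "series": [0,0,0,0,0,0,0,0,0,0,0,0,0,0,0,0,0,0,0,0,0,0,0,0,0,0,0,0,0,0,0,0,0,0,0,0,0,0,0,0,0,0,0,0,0,0,0,0,0,0,0,0,0,0,0,0,0,0,0,0],
  "claw": 0
}}

```text
time: 21.65
eef_pos: [0.4837, -0.026, 0.0457]
orientation: [[0.083, 0.997, 0.0], [0.997, -0.083, -0.0], [-0.0, 0.0, -1.0]]
force: [0.5, 0.0, -0.4]
grip_width: 0.682
grip_force: 30.0
```

```bash
python3 st.py .6511 -.0257 .042 -.023
```

```text
21.65 [ 0.4837 -0.026   0.0457] yaw -0.083 F [ 0.5  0.  -0.4] 0.6821919389375174 30.000019669532776
shift [0.0142 0.1668 0.0037] turn [ 0.0001  0.     -0.06  ]
```

Call:
{"api": "step_arm", "payload": {
  "series": [0,0,-0.025,0,0,0,0,0,-0.06,0,0,0,0,0,-0.09,0,0,0,0.001,0.01,-0.11,0,0,0,0.003,0.035,-0.12,0,0,0,0.006,0.065,-0.12,0,0,0,0.008,0.1,-0.12,0,0,0,0.011,0.13,-0.12,0,0,0,0.013,0.155,-0.12,0,0,0,0.0142,0.167,-0.12,0,0,0]
}}

```text
time: 22.9
eef_pos: [0.6515, -0.0256, 0.1647]
orientation: [[0.083, 0.997, -0.001], [0.997, -0.083, 0.0], [0.0, -0.002, -1.0]]
force: [0.3, 1.0, -2.5]
grip_width: 0.685
grip_force: 30.0
```

Call:
{"api": "step_arm", "payload": {
  "series": [0,0,0.005,0,0,-0.03,0,0,0.03,0,0,-0.06,0,0,0.055,0,0,-0.06,0,0,0.08,0,0,-0.06,0,0,0.097,0,0,-0.06,0,0,0.106,0,0,-0.06,0,0,0.112,0,0,-0.06,0,0,0.115,0,0,-0.06,0,0,0.116,0,0,-0.06,0,0,0.116,0,0,-0.06]
}}

```text
time: 24.15
eef_pos: [0.6514, -0.0257, 0.05]
orientation: [[0.023, 1.0, 0.001], [1.0, -0.023, -0.0], [-0.0, 0.001, -1.0]]
force: [0.0, 0.0, -2.1]
grip_width: 0.678
grip_force: 30.0
```

```bash
python3 st.py .6511 -.0257 .0417 -.023
python3 - <<'E'
from h import *
c=r.capture("side");cv2.imwrite("pics/s3.png",cv2.resize(c["color"][100:300,240:480],None,fx=3,fy=3))
E
```

```text
24.15 [ 0.6514 -0.0257  0.05  ] yaw -0.0229 F [ 0.   0.  -2.1] 0.6775072746352745 29.99976485967636
shift [-0.     -0.0003  0.0083] turn [0.0006 0.     0.0001]
```

View pics/s3.png

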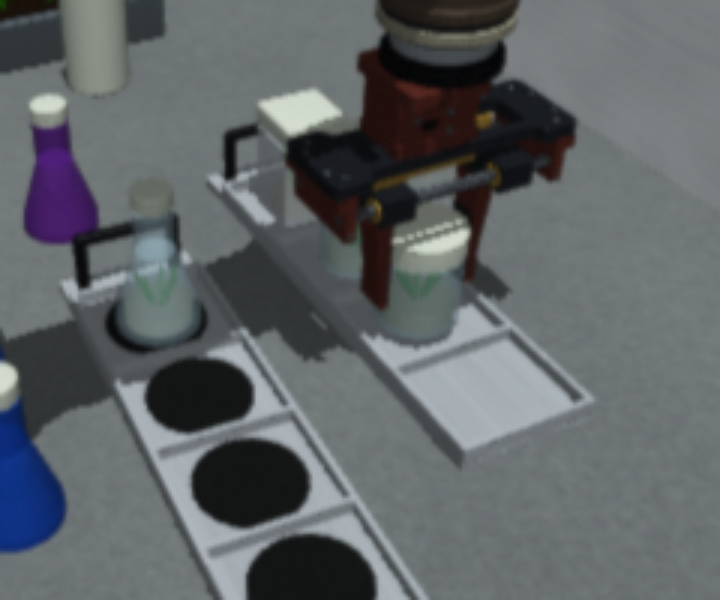

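The short jar is upright at crop (422,285), over the third bay. Lower and release.

Call:
{"api": "step_arm", "payload": {
  "series": [0,0,0.002,0,0,0,0,0,0.004,0,0,0,0,0,0.005,0,0,0,0,0,0.006,0,0,0,0,0,0.007,0,0,0,0,0,0.008,0,0,0,0,0,0.0085,0,0,0,0,0,0.0085,0,0,0,0,0,0.0085,0,0,0,0,0,0.0085,0,0,0]
}}

```text
time: 25.45
eef_pos: [0.6512, -0.0257, 0.0417]
orientation: [[0.023, 1.0, 0.0], [1.0, -0.023, -0.0], [-0.0, 0.0, -1.0]]
force: [-3.0, -0.1, 5.5]
grip_width: 0.685
grip_force: 30.0
```

Call:
{"api": "step_arm", "payload": {
  "series": [0,0,0,0,0,0,0,0,0,0,0,0,0,0,0,0,0,0,0,0,0,0,0,0,0,0,-0.02,0,0,0,0,0,-0.05,0,0,0,0,0,-0.09,0,0,0,0,0,-0.125,0,0,0,0,0,-0.145,0,0,0,0,0,-0.145,0,0,0],
  "claw": 1
}}

```text
time: 26.7
eef_pos: [0.652, -0.0256, 0.1881]
orientation: [[0.023, 1.0, 0.003], [1.0, -0.023, -0.0], [-0.0, 0.003, -1.0]]
force: [0.7, -0.3, -0.4]
grip_width: 1.001
grip_force: 0.0
```

```bash
python3 st.py .4927 .0586 .16 -.083
python3 - <<'E'
from h import *
c=r.capture("top");m=(c["color"].min(2)>165).astype(np.uint8)
n,l,st,ce=cv2.connectedComponentsWithStats(m[185:215,255:290])
for i in range(1,n):
  if st[i,4]>60:print(st[i],hit(c,ce[i][0]+255,ce[i][1]+185,.12))
E
```

```text
26.7 [ 0.652  -0.0256  0.1881] yaw -0.0231 F [ 0.7 -0.3 -0.4] 1.0012960393375576 0.0
shift [ 0.0806 -0.1613  0.0275] turn [0.0031 0.0002 0.0599]
[24  1 11 10 78] [0.50458427 0.03753506 0.12      ]
```

Call:
{"api": "step_arm", "payload": {
  "series": [0.013,-0.026,0,0,0,0.01,0.032,-0.064,0,0,0,0.02,0.05,-0.1,0,0,0,0.04,0.066,-0.131,0,0,0,0.06,0.077,-0.153,0.005,0,0,0.06,0.0807,-0.1605,0.015,0,0,0.06,0.0807,-0.1605,0.025,0,0,0.06,0.0807,-0.1605,0.03,0,0,0.06,0.0807,-0.1605,0.03,0,0,0.06,0.0807,-0.1605,0.03,0,0,0.06]
}}

```text
time: 28.0
eef_pos: [0.493, 0.0586, 0.1561]
orientation: [[0.083, 0.997, 0.0], [0.997, -0.083, 0.0], [0.0, 0.0, -1.0]]
force: [-0.6, -0.6, 0.8]
grip_width: 0.999
grip_force: 0.0
```

```bash
python3 st.py .4927 .0586 .09 -.083
python3 - <<'E'
from h import *
c=r.capture("wrist");cv2.imwrite("pics/w2.png",c["color"]);print(proj(c,[.4927,.0586,.12]))
E
```

```text
28.0 [0.493  0.0586 0.1561] yaw -0.0834 F [-0.6 -0.6  0.8] 0.9987492532041241 0.0
shift [-0.     -0.0003  0.0661] turn [ 0.     -0.0003 -0.0004]
[322.54952122 227.41620206]
```

View pics/w2.png

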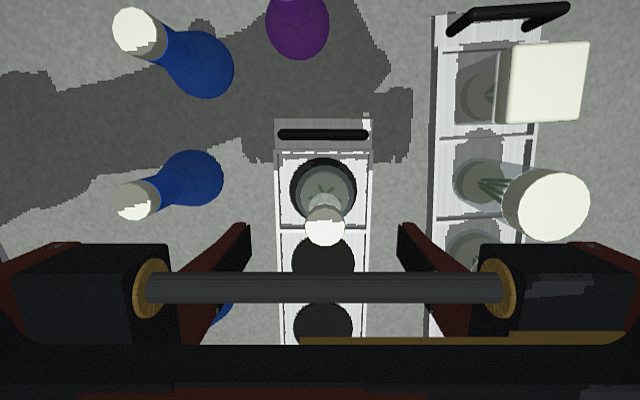

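The stopper is at (324,227), where I predicted (322.5,227). Descend on the neck and grip.

Call:
{"api": "step_arm", "payload": {
  "series": [0,0,0.015,0,0,0,0,0,0.03,0,0,0,0,0,0.045,0,0,0,0,0,0.055,0,0,0,0,0,0.062,0,0,0,0,0,0.066,0,0,0,0,0,0.066,0,0,0,0,0,0.066,0,0,0,0,0,0.066,0,0,0,0,0,0.066,0,0,0]
}}

```text
time: 29.3
eef_pos: [0.4927, 0.0586, 0.0904]
orientation: [[0.083, 0.997, 0.0], [0.997, -0.083, -0.0], [-0.0, 0.0, -1.0]]
force: [-0.4, -0.3, 0.3]
grip_width: 0.996
grip_force: 0.0
```

Call:
{"api": "step_arm", "payload": {
  "series": [0,0,0,0,0,0,0,0,0,0,0,0,0,0,0,0,0,0,0,0,0,0,0,0,0,0,0,0,0,0,0,0,0,0,0,0,0,0,0,0,0,0,0,0,0,0,0,0,0,0,0,0,0,0,0,0,0,0,0,0],
  "claw": 0
}}

```text
time: 30.55
eef_pos: [0.4925, 0.0586, 0.0901]
orientation: [[0.083, 0.997, -0.0], [0.997, -0.083, -0.0], [-0.0, -0.0, -1.0]]
force: [0.1, 0.3, -1.2]
grip_width: 0.317
grip_force: 30.0
```

```bash
python3 st.py .6491 -.1097 .086 -.023
```

```text
30.55 [0.4925 0.0586 0.0901] yaw -0.083 F [ 0.1  0.3 -1.2] 0.3167110263949266 29.973733127117157
shift [-0.1548  0.17    0.004 ] turn [-0.0002  0.0001 -0.06  ]
```

Call:
{"api": "step_arm", "payload": {
  "series": [0,0,-0.025,0,0,0,0,0,-0.06,0,0,0,0,0,-0.095,0,0,0,-0.009,0.01,-0.12,0,0,0,-0.03,0.033,-0.13,0,0,0,-0.056,0.062,-0.13,0,0,0,-0.085,0.093,-0.13,0,0,0,-0.115,0.126,-0.13,0,0,0,-0.14,0.154,-0.13,0,0,0,-0.1548,0.17,-0.13,0,0,0]
}}

```text
time: 31.8
eef_pos: [0.6498, -0.1117, 0.2193]
orientation: [[0.085, 0.996, -0.001], [0.996, -0.085, -0.0], [-0.0, -0.001, -1.0]]
force: [0.6, 0.5, -2.5]
grip_width: 0.313
grip_force: 30.0
```

Call:
{"api": "step_arm", "payload": {
  "series": [0,0,0.005,0,0,-0.03,0,0,0.03,0,0,-0.06,0,0,0.06,0,0,-0.06,0,0,0.085,0,0,-0.06,0,0,0.105,0,0,-0.06,0,0,0.115,0,0,-0.06,0,0,0.121,0,0,-0.06,0,0,0.125,0,0,-0.06,0,0,0.126,0,0,-0.06,0,0,0.126,0,0,-0.06]
}}

```text
time: 33.05
eef_pos: [0.6494, -0.1097, 0.0946]
orientation: [[0.023, 1.0, 0.001], [1.0, -0.023, -0.0], [-0.0, 0.001, -1.0]]
force: [0.8, 0.6, -2.6]
grip_width: 0.311
grip_force: 30.0
```

```bash
python3 st.py .6491 -.1097 .0861 -.023
python3 - <<'E'
from h import *
c=r.capture("side");cv2.imwrite("pics/s4.png",cv2.resize(c["color"][100:300,240:480],None,fx=3,fy=3))
E
```

```text
33.05 [ 0.6494 -0.1097  0.0946] yaw -0.0231 F [ 0.8  0.6 -2.6] 0.31120931042245403 29.973497092723846
shift [ 0.     -0.0003  0.0085] turn [ 0.0007  0.0001 -0.0001]
```

View pics/s4.png

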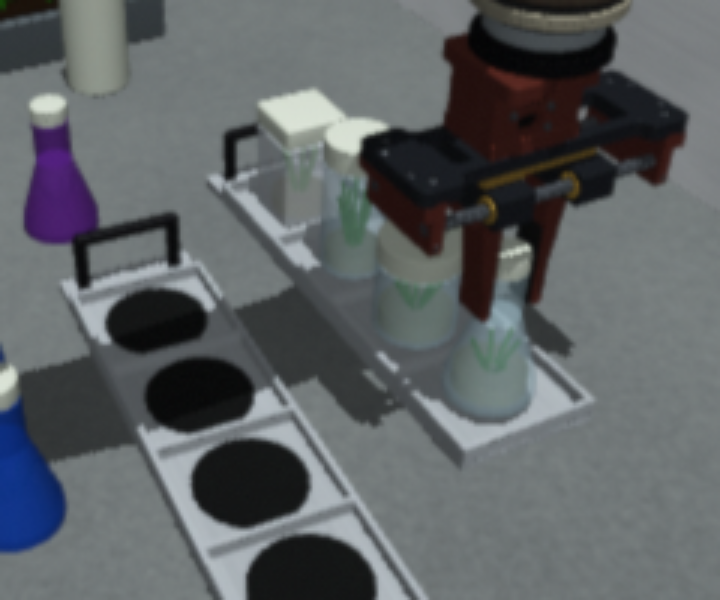

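The flask hangs upright at crop (492,345), over the plain-end bay. The box, tall jar and short jar all stand upright. Set the flask down, release, and retreat clear.

Call:
{"api": "step_arm", "payload": {
  "series": [0,0,0.002,0,0,0,0,0,0.004,0,0,0,0,0,0.005,0,0,0,0,0,0.006,0,0,0,0,0,0.007,0,0,0,0,0,0.008,0,0,0,0,0,0.0087,0,0,0,0,0,0.0087,0,0,0,0,0,0.0087,0,0,0,0,0,0.0087,0,0,0]
}}

```text
time: 34.35
eef_pos: [0.6493, -0.1097, 0.086]
orientation: [[0.023, 1.0, 0.0], [1.0, -0.023, -0.0], [-0.0, 0.0, -1.0]]
force: [-2.3, 0.3, 4.9]
grip_width: 0.315
grip_force: 30.0
```

Call:
{"api": "step_arm", "payload": {
  "series": [0,0,0,0,0,0,0,0,0,0,0,0,0,0,0,0,0,0,0,0,0,0,0,0,0,0,-0.02,0,0,0,0,0,-0.05,0,0,0,0,0,-0.09,0,0,0,0,0,-0.125,0,0,0,0,0,-0.145,0,0,0,0,0,-0.145,0,0,0],
  "claw": 1
}}

```text
time: 35.6
eef_pos: [0.6499, -0.1097, 0.2324]
orientation: [[0.023, 1.0, 0.003], [1.0, -0.023, -0.001], [-0.001, 0.003, -1.0]]
force: [-0.4, -0.2, -0.7]
grip_width: 1.003
grip_force: 0.0
```

Call:
{"api": "step_arm", "payload": {
  "series": [-0.03,-0.02,0,0,0,0,-0.07,-0.05,0,0,0,0,-0.11,-0.08,0,0,0,0,-0.15,-0.12,0,0,0,0,-0.19,-0.15,0,0,0,0,-0.23,-0.18,0,0,0,0,-0.26,-0.2,0,0,0,0,-0.28,-0.22,0,0,0,0,-0.28,-0.22,0,0,0,0,-0.28,-0.22,0,0,0,0]
}}

```text
time: 36.85
eef_pos: [0.4233, -0.3834, 0.2296]
orientation: [[0.022, 1.0, -0.0], [1.0, -0.022, 0.001], [0.001, -0.0, -1.0]]
force: [-0.5, -0.2, -0.2]
grip_width: 1.004
grip_force: 0.0
```

```bash
python3 st.py
python3 - <<'E'
from h import *
a=r.capture("side")["color"][60:300,200:480];c=r.capture("top");b=c["color"][60:300,150:450]
m=(c["color"].min(2)>195).astype(np.uint8);n,l,st,ce=cv2.connectedComponentsWithStats(m)
for i in range(1,n):
  if st[i,4]>60 and 60<ce[i][1]<160:print(st[i],[hit(c,*ce[i],z)[:2].round(4) for z in(.082,.096,.116)])
cv2.imwrite("pics/fin.png",cv2.resize(np.hstack([a,b]),(798,330)))
E
```

```text
36.85 [ 0.4233 -0.3834  0.2296] yaw -0.0221 F [-0.5 -0.2 -0.2] 1.0036470172058753 0.0
[256  92  30  27 594] [array([0.6656, 0.0606]), array([0.6598, 0.0597]), array([0.6517, 0.0583])]
[209  96  29  27 768] [array([0.6592, 0.1444]), array([0.6536, 0.142 ]), array([0.6456, 0.1386])]
[304  97  33  31 818] [array([ 0.6504, -0.0252]), array([ 0.645 , -0.0247]), array([ 0.6372, -0.0239])]
[363  97  18  15 183] [array([ 0.6626, -0.1151]), array([ 0.6569, -0.1129]), array([ 0.6488, -0.1099])]
[ 18 121  16  16 203] [array([0.6313, 0.4844]), array([0.6262, 0.476 ]), array([0.6188, 0.464 ])]
[340 124  44  24 258] [array([ 0.593 , -0.0968]), array([ 0.5885, -0.095 ]), array([ 0.5822, -0.0924])]
[318 144  21   4  63] [array([ 0.5881, -0.0384]), array([ 0.5838, -0.0376]), array([ 0.5775, -0.0364])]
```

View pics/fin.png

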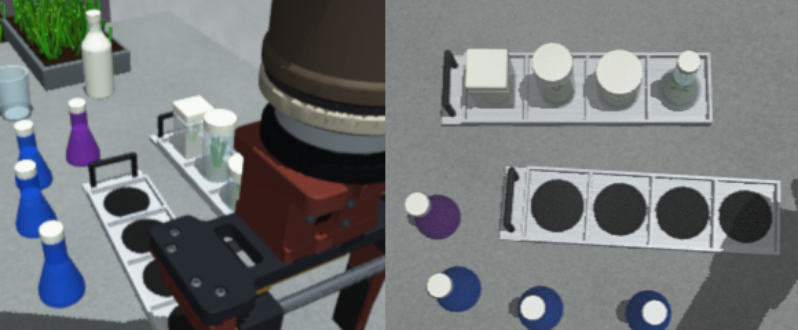

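The top view (right half) shows the box (487,75), tall jar (553,75), short jar (618,78) and flask (683,80), from the handle end to the plain end. All four are upright and within about 2 mm of their bay centres, and the four dishes are empty. The look-alikes have not moved.

```bash
python3 -c "
from cell import r
print(r.job_done())"
```

```text
the job is handed in; nothing more can be done
None
```

All four vessels stand upright in the empty rack in reverse order (box, tall jar, short jar, flask from the handle end), each within about 2 mm of its bay centre; I handed the job in at about 37 s of the 102 s allowed.

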